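Fit a worm clamp on the glasswasher pump's drain stub

TASK

Take the steel worm-drive clamp out of its yellow cradle, slide it over the barb of the drain pump's white outlet stub and fully home against the shoulder, without ramming it. Then turn its red thumb key clockwise, seen from above, until the clamp is properly snug: its copper jaw must grip the stub with a firm pressure of about 12 newtons (7 to 17), felt as a clear rise in the turning resistance, and never be overtightened past 24 newtons. Let go of the clamp with it still home and snug, and leave the other things on the counter where they are.

Things in the scene. Friction and masses are not known exactly. Their poses are not given: they have to be found in the camera images.
- pump: Glasswasher drain pump, fixed: steel volute 104 mm across, front face at local y=0, blue motor behind it (+y), 134 mm high at most. Origin on the counter below that face. A level white stub, axis 75 mm up, sticks out 91 mm along -y: neck 36 mm diameter to y=-35 mm, shoulder flange 48 mm to -45, ribbed land 36 mm to -65, barb 37 mm at -68, tapering to 26 mm at the tip.
- stub_tip (a point): Centre of the stub's tip. Axes as the pump's (x level, z up). On the barb's +x side a sprung orange tooth (y=-61 to -76 mm, 21.5 mm out) gives way as the band passes and snaps out behind it. On the land's -x side, at the seat, a small black sprung pad (4 N/mm) stands 12.5 to 18 mm out from the stub's axis: its wear differs from pump to pump and decides how far the key must be turned.
- seat (a point): Point on the stub's axis, 75 mm up, where the band's centre lies when the band is fully home against the shoulder. Axes as the pump's: the clamp is pushed on along +y, from the tip 39 mm away on the -y side. The clamp goes on with its axes parallel to these (key on the -x side, upright).
- band (a point): Centre of the eight-sided steel band: 40 mm inner, 46 mm outer width across flats, 14 mm wide. Axes: y along the band's axis, +x to the ear, -x to the screw housing and key, z up. Passing the barb's tooth takes about 5 to 15 N, before the shoulder is met. Untightened, the band sits loose on the land, 2 mm below the seat, and can shift 2 mm sideways.
- clamp: The whole clamp, about 0.11 to 0.15 kg; same point and axes as band. It stands in the cradle, band 11 mm deep in a slot, and lifts straight out. Ear and housing undersides, 12 mm below the band's centre, rest on the cradle's top, 33 mm above the counter (cradle 112 mm along clamp x, 45 mm wide).
- ear (a point): Grip point of the dark upright ear for carrying and pushing the clamp. Ear: 20 mm along clamp x, 10 mm thick along clamp y, reaching 18 mm above and 24 mm below this point, which is 40 mm to +x and 12 mm above the band's centre. Axes as the clamp's. Pinch its 10 mm thickness from above.
- key_grip (a point): Centre of the red thumb key's wing, on the screw's upright axis, 35 mm to -x of the band's centre and 45 mm above it. Wing: 26 mm along this point's x, 8 mm thick along its y, 30 mm high; its axes turn with the key. z up along the screw.
- key (a joint): Key angle, rad, growing clockwise from above; 0 to 0.1 at first; at 0 the wing lies along clamp x. Coarse worm: 10 mm of jaw travel per rad. Turns freely at about 0.24 N m; once the jaw bears on the stub, 0.01 N m more per N of jaw force (40 N per further rad). Stays where left. Snug comes at 0.55 to 1.3 rad. Turn in small slow steps: quick ones hide the rise, and even so it reads some 3 N low.
- jaw: Copper jaw inside the band on its -x side, 10 mm wide along y. Origin in the middle of its pressing face, axes as the clamp's; 18.5 to 19.5 mm from the band's centre at first, moves to +x when tightened and presses the stub's black pad, drawing the band's ear side against the stub.
- oil: Bystander: amber oil bottle, 56 mm diameter, 170 mm high, origin under its centre.
- shaker: Bystander: steel salt shaker, 44 mm diameter, 88 mm high, origin under its centre.
- spare_band: Bystander: a larger plain steel band, 64 mm diameter, 14 mm high, lying flat, origin under its centre.
- driver: Bystander: red-handled screwdriver, 200 mm long along its x, lying, origin under its middle.
- cup: Bystander: white mug, 80 mm diameter, 90 mm high, origin under its centre.
Mind the look-alikes: they are no part of the job. What is shaped like the clamp but pink or purple is not meant.

How it is judged (in metres and radians):
On the way, in this order (a step that is already met when the one before it is completed fails the run):
1. the band is home on the stub, against the shoulder, not yet tightened (y of band in the frame of seat between -0.0035 and 0.003 m and distance between band and seat below 0.009 m and angle between the y axis of clamp and the y axis of pump, either way round below 0.15 rad and value of joint key below 0.35 rad), for 0.2 s.
2. the key has been turned until the jaw grips the stub with 7 to 17 N (y of band in the frame of seat between -0.0035 and 0.003 m and distance between band and seat below 0.009 m and angle between the y axis of clamp and the y axis of pump, either way round below 0.15 rad and value of joint key above 0.35 rad and contact force between jaw and pump between 7 and 17 N), for 0.2 s.
At the end, for the whole second after the job is handed in: The band's centre is within 3.5 mm of the seat along the stub and 9 mm overall, its axis within 0.15 rad of the stub's, the copper jaw presses the stub with 7 to 17 N, and the clamp is at rest and let go (y of band in the frame of seat between -0.0035 and 0.003 m and distance between band and seat below 0.009 m and angle between the y axis of clamp and the y axis of pump, either way round below 0.15 rad and contact force between jaw and pump between 7 and 17 N and linear speed of clamp below 0.02 m/s); the robot touches nothing.
It fails at once if the clamp is overtightened: the jaw presses the pump's stub with more than 24 N (contact force between jaw and pump above 24 N).
It fails at once if the untightened clamp is rammed onto or against the pump with more than 40 N (contact force between clamp and pump above 40 N and value of joint key below 0.35 rad).
It fails at once if a bystander (oil bottle, shaker, spare band, screwdriver, mug) is pushed 30 mm or more out of its place (distance of any of oil, shaker, spare_band, driver, cup from where it was at the start of the episode above 0.03 m).
It also fails if it takes over 72 s, if anything falls off the work surface, if the arm or the gripper's body presses on something with over 40 N, if the wrist force passes 120 N, or if a joint passes its speed limit or range.

ROBOT

A 6-joint arm with a two-finger parallel gripper is mounted at the origin on the work surface. World frame = base frame: x ahead of the robot, y to its left, z up, the work surface at z = 0. Lengths are in mm, angles in rad, forces in N, time in s.
With the tool pointing down it reaches from about 400 to 925 mm from the base axis. Payload 12.5 kg.
Tool frame: the origin (TCP) lies at the centre of the arm's flange, where the gripper is bolted on; the fingertips stand 190 mm ahead of it and the grasp point (between the pads) lies 171 mm ahead of it; z points along the fingers, y is the line along which they close (so a half turn about z gives the same grasp; the last joint's range is limited). The gripper opens to 95 mm and grips with 3 to 60 N. Pads are 20 mm wide; open, the fingers measure 119 mm over their backs; the gripper's body (75 mm by 180 mm) begins 59 mm behind the grasp point.
Start: joints at [1.086, 0.491, 1.559, -0, 1.092, -0.106], TCP at [231.105, 580.702, 404.761] pointing down, gripper open.
Joint ranges: [-3.1, 3.1], [-0.84, 2.19], [0.05, 2.79], [-1.13, 4.28], [0.06, 2.93], [-2.69, 2.69]. Speed limits (rad/s): [2.22, 2.22, 2.79, 3.14, 3.14, 3.14].

INTERFACE

Orientations are given as [roll, pitch, yaw] about the fixed x, y, z axes, in that order (R = Rz(yaw) Ry(pitch) Rx(roll)).
In Python, from cell import env, read_camera, search_frame, cut_out gives the robot as it stands. The module is installed in compiled form; this text tells all that it offers.
- The arm moves only by the tool move_arm, never from a script. Its argument "commands" is a list of rows, each a list of 3 entries, a list of its own where there are three numbers: the shift along the world's x, y, z normalised to -1 to 1, where 1 is 0.03 m, then the turn about the world's z normalised to -1 to 1, where 1 is 0.08 rad, then the opening, from -1 (shut) to 1 (fully open), so that 0 is half open. A call has 1 to 20 rows; each row shifts and turns the commanded pose from where the row before left it; what a row does not reach is not made up. A row lasts 1/12 s, in which the tool goes at most 41.7 mm and 7.16 degrees, less where a joint would pass 70% of its speed; a pose out of reach is approached as far as the arm can. A call with a number of a shift or a turn outside -1 to 1 is refused whole. A call with a gripper value outside its range is refused whole. The fingers move at their own pace and stop on an object; the grip force is fixed at half the most. Time passes only in rows, so rows that do not move let the fingers close. It gives the time, the measured TCP pose, the force, the opening and the grip force at its end, in the units of the state.
- env.state(): the state, without advancing time (a new reading comes with each control period).
- read_camera(name): name is "side" or "top"; returns a dict with "image" (480x640x3 uint8, red, green, blue), "fx", "fy", "cx", "cy" (pixels), "rvec" (rotation vector, rad) and "tvec" (3), from world to camera coordinates, as OpenCV has them. Camera axes: x right, y down, z forward; pixel columns grow to the right and rows downward; lengths in mm; the calibration is good to about 2 mm. A picture is of the moment at which its call begins. There is no depth.
- env.job_done(): hands the job in; it is judged then, once.
Trained networks look in a picture, given as the dict that the camera call returned (one of the last four; its "shot" number tells which), for a name from the list of things; names that differ only in an ending like _2 or _b are one class to them, and where a whole thing is asked for, a point or a joint stands for the part that bears it (a point fixed in the world has none). Each returns a list of dicts, best first, with "confidence" (0 to 1); they miss things now and then, are a little off and sometimes report something else, mostly with a low value. They report only what shows in the picture. A call takes as long as a camera call. They do not tell look-alikes from the thing itself.
- search_frame(thing, picture): "at" ([column, row] in pixels, amid what is visible of it).
- cut_out(thing, picture): "region" (480x640 bool, what is visible of it) and "at" ([column, row] in pixels, amid what is visible of it).
The state is a dict: "t": time; "joints": joint angles; "qvel": joint speeds; "tau": joint torques, N m; "eef_pos": TCP position; "tcp_rot": TCP orientation; "ft_force": force on the tool from outside, world axes, zero at the start; "moment": the same for the moment, N m; "opening": opening from 0.0 (shut) to 1.0 (fully open); "grip_force": force on a finger pad.
Only numpy, scipy, OpenCV 4.12 (cv2) and the standard library are available. Lean on these libraries where they do the work, as an engineer would, in place of code of your own. Each camera call takes 0.05 s, during which the arm holds its last target. There are 200 camera calls.

## Working session

There is one attempt and no reset: what is moved stays moved. The work goes in short steps, Python scripts to look and compute and a tool call to move; the robot and the scene stay as the last step left them, time stands still between calls to the robot, and variables do not carry over. Pictures are saved under pics/ and viewed, at most 10 in all, crops included, and the job is handed in when it is done.

Besides the shell and the picture viewer there is one more tool, called after ">>>" by a JSON object that holds its "op" and its "data", one argument or row to a line. move_arm: Moves the arm, as the interface text tells. Its arguments: {"type":"object","properties":{"commands":{"type":"array","items":{"type":"array"}}},"required":["commands"]}

```bash
mkdir -p pics; python3 - <<'E'
from cell import env, read_camera, search_frame, cut_out
import cv2,numpy as np
s=env.state();print({k:np.round(v,3).tolist() for k,v in s.items()})
for n in("top","side"):
    p=read_camera(n);cv2.imwrite(f"pics/{n}0.png",p["image"][:,:,::-1])
    R=cv2.Rodrigues(np.array(p["rvec"]))[0];print(n,p["fx"],p["cx"],p["cy"],(-R.T@np.array(p["tvec"]).ravel()).round(1),R.round(3).tolist())
    for th in("pump","clamp","key_grip","ear","band","oil","shaker","spare_band","driver","cup","stub_tip","jaw"):
        try: print(th,[(np.round(d["at"]).tolist(),round(d["confidence"],2)) for d in search_frame(th,p)][:4])
        except Exception as e: print(th,e)
E
```

```text
{'t': 0.0, 'joints': [1.086, 0.492, 1.559, -0.0, 1.092, -0.106], 'qvel': [0.001, 0.0, -0.0, 0.001, -0.0, 0.002], 'tau': [-0.002, -61.265, -25.817, 0.069, 0.048, -0.0], 'eef_pos': [231.082, 580.674, 404.161], 'tcp_rot': [-3.14, -0.0, 2.763], 'ft_force': [0.349, -0.128, -0.005], 'moment': [0.021, -0.017, -0.044], 'grip_force': 0.0, 'opening': 1.001}
top 624.6735541117084 324.00957454099625 235.27334416287871 [ 420.4  -21.1 1414. ] [[-0.003, -1.0, 0.01], [-0.992, 0.002, -0.125], [0.125, -0.011, -0.992]]
pump [([207.0, 276.0], 0.97), ([490.0, 181.0], 0.65), ([482.0, 321.0], 0.39)]
clamp [([433.0, 173.0], 0.84), ([426.0, 244.0], 0.8), ([206.0, 278.0], 0.7), ([354.0, 207.0], 0.61)]
key_grip [([448.0, 160.0], 0.63), ([414.0, 306.0], 0.47), ([440.0, 258.0], 0.38), ([336.0, 297.0], 0.38)]
ear [([416.0, 318.0], 0.81), ([354.0, 206.0], 0.76), ([349.0, 303.0], 0.75), ([433.0, 174.0], 0.69)]
band [([354.0, 204.0], 0.84), ([426.0, 247.0], 0.78), ([433.0, 171.0], 0.75), ([416.0, 318.0], 0.67)]
oil [([380.0, 155.0], 0.88)]
shaker [([486.0, 321.0], 0.72)]
spare_band [([156.0, 327.0], 0.53)]
driver [(
[... 161 characters left out ...]
7.5 875.7] [[-0.905, -0.424, -0.0], [-0.319, 0.68, -0.66], [0.28, -0.598, -0.751]]
pump [([294.0, 385.0], 0.8)]
clamp [([365.0, 191.0], 0.97), ([287.0, 228.0], 0.83), ([412.0, 225.0], 0.81), ([299.0, 175.0], 0.74)]
key_grip [([376.0, 183.0], 0.69), ([405.0, 216.0], 0.66), ([298.0, 154.0], 0.54)]
ear [([290.0, 231.0], 0.95), ([384.0, 271.0], 0.94), ([420.0, 228.0], 0.83), ([297.0, 174.0], 0.78)]
band [([415.0, 228.0], 0.87), ([289.0, 231.0], 0.79), ([381.0, 270.0], 0.67), ([363.0, 190.0], 0.65)]
oil [([258.0, 192.0], 0.75)]
shaker [([439.0, 184.0], 0.96), ([365.0, 192.0], 0.29)]
spare_band []
driver [([334.0, 151.0], 0.84)]
cup [([203.0, 252.0], 0.93)]
stub_tip [([291.0, 382.0], 0.88)]
jaw []
```

View pics/top0.png

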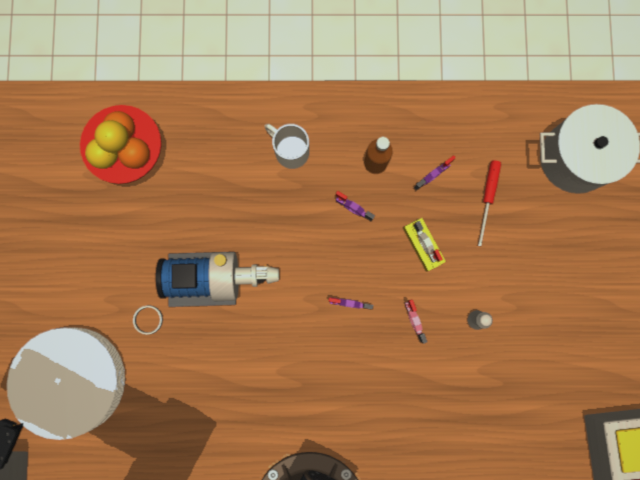

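View pics/side0.png

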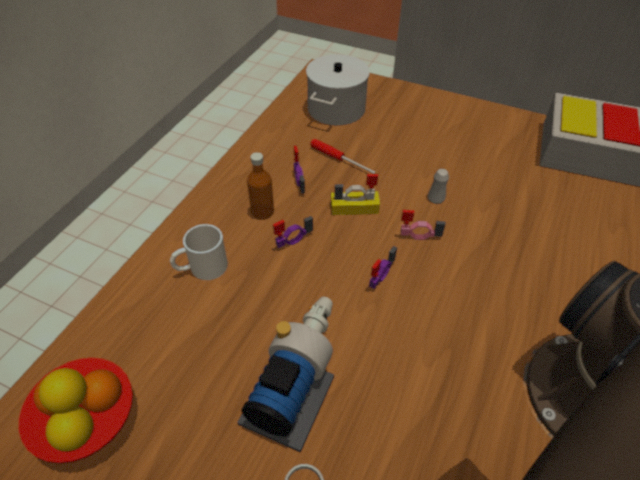

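The top view shows the steel clamp in the yellow cradle at (426,244), with its red key at about (438,257) and dark ear at about (420,228). The look-alikes are purple at (354,206), (433,173) and (350,303), and pink at (415,320). Only the one at (426,244) is steel in a yellow cradle. The pump's stub, at (235–280,275), points to world -y. I'll confirm with an enlarged crop.

```bash
python3 - <<'E'
import cv2,numpy as np
t=cv2.imread("pics/top0.png");s=cv2.imread("pics/side0.png")
f=lambda im,x,y,w,h:cv2.resize(im[y:y+h,x:x+w],(400,300),interpolation=cv2.INTER_CUBIC)
a=np.hstack([f(t,386,214,80,60),f(s,315,160,80,60)])
b=np.hstack([f(t,200,235,100,75),f(s,260,280,100,75)])
cv2.imwrite("pics/crop0.png",np.vstack([a,b]))
E
```

```text
(no output)
```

View pics/crop0.png

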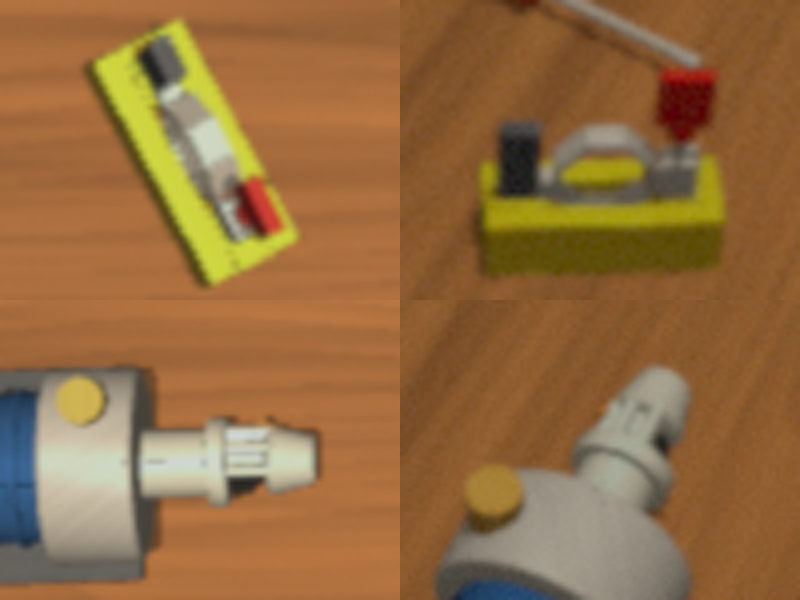

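The crop confirms the steel clamp in the yellow cradle, ear up-left and red key down-right. The stub has its pad on the robot side (-x). Next I fit box and stub silhouettes in both views.

```bash
cat > h.py <<'E'
import cv2,numpy as np
from scipy.optimize import minimize
K=8
def proj(P,p):
    Kc=np.array([[p["fx"],0,p["cx"]],[0,p["fy"],p["cy"]],[0,0,1.]])
    return cv2.projectPoints(np.asarray(P,float).reshape(-1,3),np.array(p["rvec"],float),np.array(p["tvec"],float),Kc,None)[0].reshape(-1,2)
def box(x,y,yaw,lx,ly,z0,z1):
    c,s=np.cos(yaw),np.sin(yaw)
    return [np.array([[x+c*a*lx/2-s*b*ly/2,y+s*a*lx/2+c*b*ly/2,z] for a in(-1,1) for b in(-1,1) for z in(z0,z1)])]
def stub(x,y,yaw,zc=75):  # tip point; local axes
    prof=[(91,18),(56,18),(56,24),(46,24),(46,18),(26,18),(23,18.5),(0,13)]  # dist from tip, r
    prof=[(91,18),(56,18),(56,24),(46,24),(46,18),(26,18),(23,18.5),(0,13)]
    t=np.linspace(0,2*np.pi,24);c,s=np.cos(yaw),np.sin(yaw);o=[]
    def ring(d,r):
        lx=r*np.cos(t);return np.c_[x+c*lx-s*d,y+s*lx+c*d,zc+r*np.sin(t)]
    return [np.vstack([ring(*a),ring(*b)]) for a,b in zip(prof,prof[1:]) if a[0]!=b[0]]
def fit(model,x0,masks,steps=(4,4,.08)):
    # masks: list of (picture, mask, evalmask, roi x0,y0,w,h)
    def cost(v):
        tot=0
        for p,m,e,(a,b,w,h) in masks:
            im=np.zeros((h*K,w*K),np.uint8)
            for P in model(*v):
                q=((proj(P,p)-[a,b]+.5)*K-.5)
                cv2.fillConvexPoly(im,cv2.convexHull((q*16).astype(np.int32)),255,shift=4)
            r=cv2.resize(im,(w,h),interpolation=cv2.INTER_AREA)/255.
            tot+=(np.abs(r-m[b:b+h,a:a+w])*e[b:b+h,a:a+w]).sum()/max(1,m[b:b+h,a:a+w].sum())
        return tot
    n=len(x0);S=np.vstack([x0]+[np.array(x0)+np.eye(n)[i]*steps[i] for i in range(n)])
    r=minimize(cost,x0,method="Nelder-Mead",options=dict(initial_simplex=S,maxiter=300,xatol=.02))
    r=minimize(cost,r.x,method="Nelder-Mead",options=dict(initial_simplex=r.x+(S-S[0])*-.4,maxiter=300,xatol=.02))
    return r.x,r.fun
def ray(p,uv,z):
    R=cv2.Rodrigues(np.array(p["rvec"],float))[0];C=-R.T@np.array(p["tvec"],float).ravel()
    d=R.T@np.array([(uv[0]-p["cx"])/p["fx"],(uv[1]-p["cy"])/p["fy"],1]);return C+d*(z-C[2])/d[2]
def hsv(p): return cv2.cvtColor(p["image"],cv2.COLOR_RGB2HSV).astype(int)
E
python3 - <<'E'
from cell import read_camera
from h import *
import pickle
T,S=read_camera("top"),read_camera("side");pickle.dump((T,S),open("p0.pkl","wb"))
one=np.ones((480,640))
rt,rs=(386,210,80,70),(315,160,80,60)
def inroi(m,r): o=np.zeros((480,640));a,b,w,h=r;o[b:b+h,a:a+w]=m[b:b+h,a:a+w];return o
def masks(f,rt,rs,hull=False,et=one,es=one):
    out=[]
    for p,r,e in((T,rt,et),(S,rs,es)):
        m=inroi(f(hsv(p)),r)*e
        if hull:
            n,l,st,_=cv2.connectedComponentsWithStats(m.astype(np.uint8));k=1+np.argmax(st[1:,4])
            pts=np.argwhere(l==k)[:,::-1].astype(np.int32);m=np.zeros((480,640),np.uint8);cv2.fillConvexPoly(m,cv2.convexHull(pts),1);m=m.astype(float)
        out.append((p,m,e,r));print(' px',m.sum())
    return out
def both(name,model,x0,M):
    for lab,mm in(("both",M),("top",M[:1]),("side",M[1:])):
        v,c=fit(model,x0,mm);print(name,lab,v.round(3),round(c,3))
yel=lambda h:(abs(h[...,0]-29)<6)&(h[...,1]>130)&(h[...,2]>70)
x=ray(T,(426,244),33);print(x)
both("cradle",lambda x,y,a:box(x,y,a,112,45,0,33),[x[0],x[1],.55],masks(yel,rt,rs,True))
red=lambda h:((h[...,0]<5)|(h[...,0]>174))&(h[...,1]>180)&(h[...,2]>80)
xk=ray(T,(438,257),90)
rs2=(375,168,18,30)
rs2=(368,168,25,30)
both("key",lambda x,y,a:box(x,y,a,26,8,75,105),[xk[0],xk[1],.55],masks(red,(428,245,20,25),rs2))
dark=lambda h:(h[...,2]<75)&(h[...,1]<110)
xe=ray(T,(419,227),57)
both("ear",lambda x,y,a:box(x,y,a,20,10,33,75),[xe[0],xe[1],.55],masks(dark,(410,217,18,18),(330,180,16,22)))
wh=lambda h:(cv2.morphologyEx(((h[...,1]<100)&(h[...,2]>60)).astype(np.uint8),cv2.MORPH_CLOSE,np.ones((3,3))))
et=np.zeros((480,640));et[250:300,241:290]=1
es=np.zeros((480,640),np.uint8);poly=np.array([(540,450),(590,340),(720,340),(720,525)],float);poly=(poly-[400,300])/4+[260,280]
cv2.fillConvexPoly(es,poly.astype(np.int32),1)
xt=ray(T,(279,275),75)
both("stub",stub,[xt[0],xt[1],0.],masks(wh,(230,250,60,50),(285,285,60,65),False,et,es.astype(float)))
E
```

```text
[ 574.55207323 -263.03098252   33.        ]
 px 1119.0
 px 1042.0
cradle both [ 5.76963e+02 -2.61153e+02  4.65000e-01] 0.154
cradle top [ 5.76116e+02 -2.61486e+02  4.77000e-01] 0.062
cradle side [ 5.77511e+02 -2.60849e+02  4.60000e-01] 0.083
 px 40.0
 px 98.0
key both [ 547.165 -273.015    0.559] 1.436
key top [ 5.43171e+02 -2.75392e+02  4.82000e-01] 1.105
key side [ 5.47809e+02 -2.71325e+02  4.46000e-01] 0.213
 px 19.0
 px 88.0
ear both [ 6.08651e+02 -2.32800e+02  4.12000e-01] 3.828
ear top [ 605.049 -236.033    0.693] 3.109
ear side [ 6.12382e+02 -2.43357e+02  3.70000e-01] 0.624
 px 614.0
 px 600.0
stub both [5.06418e+02 6.44110e+01 3.30000e-02] 0.163
stub top [5.05808e+02 6.32550e+01 2.60000e-02] 0.089
stub side [5.06429e+02 6.55250e+01 2.20000e-02] 0.053
```

Measurements:

| Item | Position (mm) | Yaw (rad) |
|---|---|---|
| Cradle / band | (577,-261) | 0.467 |
| Ear | (612.5,-243) | – |
| Stub tip | (506.2,64.4) | 0.027 |
| Seat | (505.1,103.4,75) | – |

The side-view ear fit matches the cradle geometry. I move above the ear at tool yaw -2.674.

>>> {"op": "move_arm", "data": {
  "commands": [
    [[0.455,-0.98,0],0.378,-0.2],
    [[0.455,-0.98,0],0.378,-0.2],
    [[0.455,-0.98,0],0.378,-0.2],
    [[0.455,-0.98,0],0.378,-0.2],
    [[0.455,-0.98,0],0.378,-0.2],
    [[0.455,-0.98,0],0.378,-0.2],
    [[0.455,-0.98,0],0.378,-0.2],
    [[0.455,-0.98,0],0.378,-0.2],
    [[0.455,-0.98,0],0.378,-0.2],
    [[0.455,-0.98,0],0.378,-0.2],
    [[0.455,-0.98,0],0.378,-0.2],
    [[0.455,-0.98,0],0.378,-0.2],
    [[0.455,-0.98,0],0.378,-0.2],
    [[0.455,-0.98,0],0.378,-0.2],
    [[0.455,-0.98,0],0.378,-0.2],
    [[0.455,-0.98,0],0.378,-0.2],
    [[0.455,-0.98,0],0.378,-0.2],
    [[0.455,-0.98,0],0.378,-0.2],
    [[0.455,-0.98,0],0.378,-0.2],
    [[0.455,-0.98,0],0.378,-0.2]
  ]
}}

```text
t: 3.07
eef_pos: [504.5, -8.9, 404.9]
tcp_rot: [-3.142, 0.0, -2.914]
ft_force: [0.1, -0.5, -0.0]
opening: 0.4
grip_force: 0.0
```

>>> {"op": "move_arm", "data": {
  "commands": [
    [[0.455,-0.98,0],0.378,-0.2],
    [[0.455,-0.98,0],0.378,-0.2],
    [[0.455,-0.98,0],0.378,-0.2],
    [[0.455,-0.98,0],0.378,-0.2],
    [[0.455,-0.98,0],0.378,-0.2],
    [[0.455,-0.98,0],0.378,-0.2],
    [[0.455,-0.98,0],0.378,-0.2],
    [[0.455,-0.98,0],0.378,-0.2],
    [[0,0,0],0,-0.2],
    [[0,0,0],0,-0.2]
  ]
}}

```text
t: 3.9
eef_pos: [613.4, -243.9, 404.0]
tcp_rot: [3.141, -0.0, -2.676]
ft_force: [0.7, 1.2, 1.0]
opening: 0.402
grip_force: 0.0
```

>>> {"op": "move_arm", "data": {
  "commands": [
    [[0,0,-0.9],0,-0.2],
    [[0,0,-0.9],0,-0.2],
    [[0,0,-0.9],0,-0.2],
    [[0,0,-0.9],0,-0.2],
    [[0,0,0],0,-0.2],
    [[0,0,0],0,-0.2]
  ]
}}

```text
t: 4.4
eef_pos: [613.2, -241.7, 296.5]
tcp_rot: [3.14, -0.001, -2.673]
ft_force: [0.1, -0.3, 1.3]
opening: 0.399
grip_force: 0.0
```

```bash
python3 - <<'E'
from cell import read_camera,env
from h import *
p=read_camera("side");s=env.state();e=s["eef_pos"];print(e,s["tcp_rot"])
q=proj([[e[0],e[1],e[2]-190],[612.5,-243,75],[612.5,-243,57]],p);print(q.round(1).tolist())
im=cv2.resize(p["image"][140:230,290:410,::-1],(800,600),interpolation=cv2.INTER_CUBIC)
for u,c in zip(q,((255,0,0),(0,255,0),(0,255,255))): cv2.circle(im,tuple(int(v) for v in (u-[290,140]+.5)*6.667),4,c,-1)
cv2.imwrite("pics/a1.png",im)
E
```

```text
[ 613.53929788 -241.97810971  297.93794336] [-3.14126714e+00  3.78843225e-04 -2.67318067e+00]
[[338.8, 173.4], [338.9, 184.1], [338.7, 189.9]]
```

View pics/a1.png

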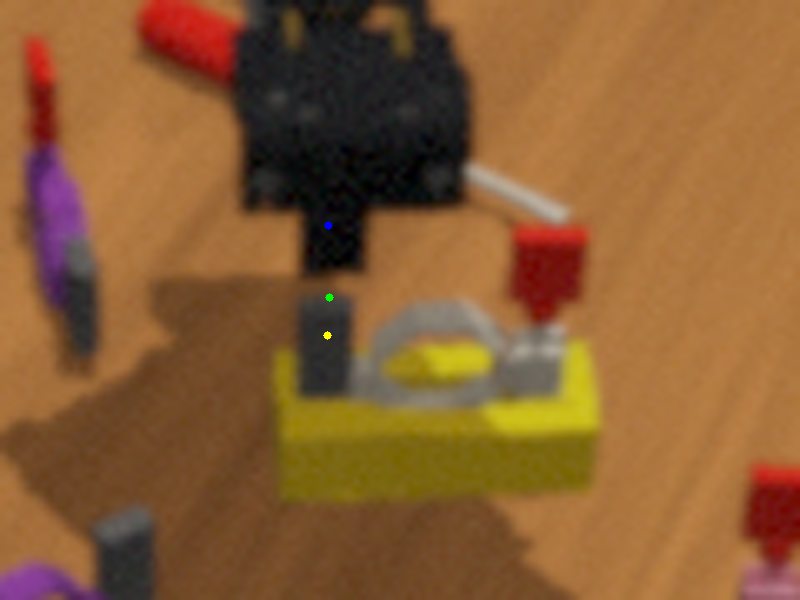

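The fingers sit directly above the ear (ear at crop (325,345), fingers at (333,240)). I descend 65 mm and close.

>>> {"op": "move_arm", "data": {
  "commands": [
    [[0,0,-0.5],0,-0.2],
    [[0,0,-0.5],0,-0.2],
    [[0,0,-0.5],0,-0.2],
    [[0,0,-0.5],0,-0.2],
    [[0,0,-0.15],0,-0.2],
    [[0,0,0],0,-0.2],
    [[0,0,0],0,-1],
    [[0,0,0],0,-1],
    [[0,0,0],0,-1],
    [[0,0,0],0,-1],
    [[0,0,0],0,-1],
    [[0,0,0],0,-1]
  ]
}}

```text
t: 5.45
eef_pos: [613.2, -242.2, 232.9]
tcp_rot: [3.141, 0.0, -2.674]
ft_force: [-2.6, 3.2, 5.7]
opening: 0.103
grip_force: 29.9
```

Gripped: opening is 9.8 mm. I lift straight out, carry the clamp to 30 mm in front of the tip, and align it.

>>> {"op": "move_arm", "data": {
  "commands": [
    [[0,0,0.3],0,-1],
    [[0,0,0.6],0,-1],
    [[0,0,0.9],0,-1],
    [[0,0,0.9],0,-1],
    [[-0.1,0.4,0],-0.3,-1],
    [[-0.19,0.8,0],-0.5,-1],
    [[-0.19,0.8,0],-0.5,-1],
    [[-0.19,0.8,0],-0.5,-1],
    [[-0.19,0.8,0],-0.5,-1],
    [[-0.19,0.8,0],-0.5,-1],
    [[-0.19,0.8,0],-0.5,-1],
    [[-0.19,0.8,0],-0.5,-1],
    [[-0.19,0.8,0],-0.5,-1],
    [[-0.19,0.8,0],-0.5,-1],
    [[-0.19,0.8,0],-0.5,-1],
    [[-0.19,0.8,0],-0.2,-1],
    [[0,0.07,-0.4],0,-1],
    [[0,0,-0.7],0,-1],
    [[0,0,-0.5],0,-1],
    [[0,0,0],0,-1]
  ]
}}

```text
t: 7.12
eef_pos: [547.2, 35.8, 263.5]
tcp_rot: [3.141, -0.003, -3.113]
ft_force: [-0.5, -0.8, -0.8]
opening: 0.105
grip_force: 30.0
```

```bash
cat > look.py <<'E'
import sys
from cell import read_camera,env
from h import *
T,S=read_camera("top"),read_camera("side");s=env.state();e=np.array(s["eef_pos"]);yaw=s["tcp_rot"][2]
print(s["t"],e.round(1),np.round(s["tcp_rot"],4),np.round(s["ft_force"],1),np.round(s["moment"],2),s["opening"])
cv2.imwrite(f"pics/{sys.argv[1]}.png",np.hstack([cv2.resize(p["image"][b:b+h,a:a+w,::-1],(400,int(400*h/w)),interpolation=cv2.INTER_CUBIC) for p,(a,b,w,h) in((T,(200,215,140,160)),(S,(240,220,140,160)))]))
import pickle;pickle.dump((T,S,s),open(sys.argv[1]+".pkl","wb"))
E
python3 look.py a2
```

```text
7.2167 [547.8  35.5 265.7] [ 3.1416e+00 -2.0000e-04 -3.1136e+00] [ 0.8  0.7 -0.9] [ 0.07 -0.04 -0.03] 0.10377063552769743
```

View pics/a2.png

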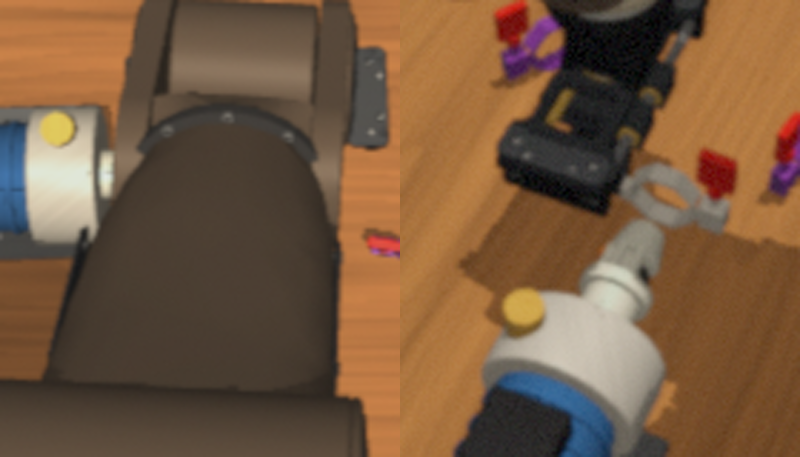

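The side view shows the ring facing the stub tip from the front, while the top view is blocked by the arm. I fit the ring and key in the side image against the stub in that same image.

```bash
cat > rel.py <<'E'
import sys,pickle
from h import *
T,S,s=pickle.load(open(sys.argv[1]+".pkl","rb"));cx,cy,cz,yaw=map(float,sys.argv[2:6]) # nominal band centre + yaw
h=hsv(S)
def L(x,y,z,P):
    c,sn=np.cos(yaw),np.sin(yaw);P=np.asarray(P,float);return np.c_[x+c*P[:,0]-sn*P[:,1],y+sn*P[:,0]+c*P[:,1],z+P[:,2]]
t=np.pi/8+np.arange(8)*np.pi/4
oct_=lambda w,y:np.c_[w/2/np.cos(np.pi/8)*np.cos(t),np.full(8,y),w/2/np.cos(np.pi/8)*np.sin(t)]
c0=proj([[cx,cy,cz]],S)[0].round().astype(int);a,b=c0-32;w=hh=64
def fillp(P):
    im=np.zeros((hh*K,w*K),np.uint8);q=(proj(P,S)-[a,b]+.5)*K-.5
    cv2.fillConvexPoly(im,cv2.convexHull((q*16).astype(np.int32)),255,shift=4);return im
def ring(x,z):
    o=fillp(np.vstack([L(x,cy,z,oct_(46,-7)),L(x,cy,z,oct_(46,7))]))
    i=fillp(L(x,cy,z,oct_(40,-7)))&fillp(L(x,cy,z,oct_(40,7)))
    return cv2.resize(o&~i,(w,hh),interpolation=cv2.INTER_AREA)/255.
ev=cv2.resize(fillp(L(cx,cy,cz,[(X,Y,Z) for X in(-17,24) for Y in(-10,10) for Z in(-30,30)])),(w,hh),interpolation=cv2.INTER_AREA)/255.
hs=h[b:b+hh,a:a+w];gray=((hs[...,1]<95)&(hs[...,2]>60)).astype(float)
print(gray.sum(),(gray*ev).sum())
f=lambda v:(abs(ring(*v)-gray)*ev).sum()
best=min(((f((cx+i,cz+j)),cx+i,cz+j) for i in np.arange(-5,5.1,1) for j in np.arange(-5,5.1,1)))
r=minimize(f,best[1:],method="Nelder-Mead",options=dict(initial_simplex=np.array([best[1:]]*3)+[[0,0],[.7,0],[0,.7]]));print("band x,z",r.x.round(2),r.fun,"nominal",f((cx,cz)))
red=((h[...,0]<6)|(h[...,0]>172))&(h[...,1]>170)&(h[...,2]>80)
k=proj(L(cx,cy,cz,[(-35,0,45)]),S)[0].round().astype(int);roi=(k[0]-14,k[1]-14,28,28)
def kb(x,z,ka): 
    P=L(x,cy,z,[(-35,0,45)])[0];return box(P[0],P[1],yaw-ka,26,8,P[2]-15,P[2]+15)
v,c=fit(kb,[cx,cz,.05],[(S,red.astype(float),np.ones((480,640)),roi)]);print("from key",v.round(2),round(c,3))
E
python3 rel.py a2 507.6 34.5 78 .028
```

```text
988.0 361.29411764705884
band x,z [507.09  76.82] 61.972871972318345 nominal 71.82200692041522
from key [507.06  74.6    0.6 ] 0.313
```

>>> {"op": "move_arm", "data": {
  "commands": [
    [[-0.01,0,-0.067],0,-1],
    [[-0.007,0.25,0],0,-1],
    [[-0.007,0.25,0],0,-1],
    [[-0.007,0.25,0],0,-1],
    [[-0.007,0.25,0],0,-1],
    [[-0.003,0.1,0],0,-1],
    [[0,0,0],0,-1]
  ]
}}

```text
t: 7.8
eef_pos: [546.3, 69.6, 263.4]
tcp_rot: [3.141, 0.0, -3.112]
ft_force: [-0.2, -0.9, -0.9]
opening: 0.103
grip_force: 30.0
```

```bash
python3 look.py a3; python3 rel.py a3 506.3 67.5 75.5 .028
```

```text
7.9 [546.4  68.8 263.3] [ 3.1416  0.     -3.113 ] [ 0.7 -0.2 -0.6] [ 0.06 -0.02  0.  ] 0.1032753042237994
1287.0 490.74117647058824
band x,z [508.42  71.1 ] 146.24462898885042 nominal 175.7115109573241
from key [506.06  71.89   0.54] 0.29
```

View pics/a3.png

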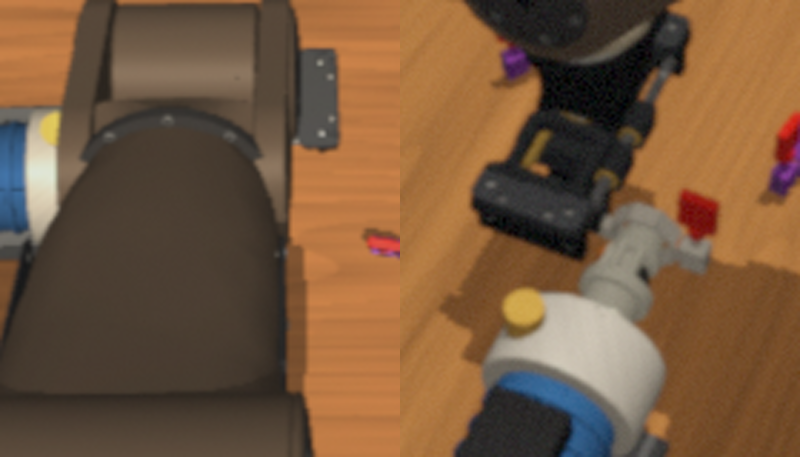

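The ring now encircles the tip without contact. I push on in small steps and watch the force.

>>> {"op": "move_arm", "data": {
  "commands": [
    [[-0.003,0.12,0],0,-1],
    [[-0.003,0.12,0],0,-1],
    [[-0.003,0.12,0],0,-1],
    [[0,0,0],0,-1]
  ]
}}

```text
t: 8.23
eef_pos: [546.1, 79.9, 263.2]
tcp_rot: [3.141, -0.0, -3.113]
ft_force: [0.5, 0.5, -2.9]
opening: 0.104
grip_force: 30.0
```

>>> {"op": "move_arm", "data": {
  "commands": [
    [[-0.002,0.07,0],0,-1],
    [[-0.002,0.07,0],0,-1],
    [[0,0,0],0,-1]
  ]
}}

```text
t: 8.48
eef_pos: [545.9, 83.7, 262.9]
tcp_rot: [-3.142, -0.0, -3.114]
ft_force: [-0.0, -1.5, -8.4]
opening: 0.105
grip_force: 30.0
```

Downward force means the band sits slightly high, so I lower it 1.8 mm.

>>> {"op": "move_arm", "data": {
  "commands": [
    [[0,0,-0.03],0,-1],
    [[0,0,-0.03],0,-1],
    [[0,0,0],0,-1]
  ]
}}

```text
t: 8.73
eef_pos: [546.1, 83.6, 261.5]
tcp_rot: [3.141, 0.0, -3.114]
ft_force: [0.4, 0.3, -0.8]
opening: 0.1
grip_force: 30.0
```

>>> {"op": "move_arm", "data": {
  "commands": [
    [[-0.002,0.07,0],0,-1],
    [[-0.002,0.07,0],0,-1],
    [[0,0,0],0,-1]
  ]
}}

```text
t: 8.98
eef_pos: [546.2, 88.1, 261.7]
tcp_rot: [3.141, 0.002, -3.114]
ft_force: [3.4, 0.5, -1.6]
opening: 0.102
grip_force: 30.0
```

>>> {"op": "move_arm", "data": {
  "commands": [
    [[-0.002,0.07,0],0,-1],
    [[-0.002,0.07,0],0,-1],
    [[0,0,0],0,-1]
  ]
}}

```text
t: 9.23
eef_pos: [546.0, 92.3, 261.6]
tcp_rot: [3.141, 0.001, -3.114]
ft_force: [4.2, -0.6, -0.5]
opening: 0.103
grip_force: 30.0
```

>>> {"op": "move_arm", "data": {
  "commands": [
    [[-0.002,0.07,0],0,-1],
    [[-0.002,0.07,0],0,-1],
    [[0,0,0],0,-1]
  ]
}}

```text
t: 9.48
eef_pos: [545.8, 96.5, 261.6]
tcp_rot: [3.141, 0.001, -3.113]
ft_force: [4.4, -0.1, -1.4]
opening: 0.106
grip_force: 30.0
```

>>> {"op": "move_arm", "data": {
  "commands": [
    [[-0.002,0.07,0],0,-1],
    [[-0.001,0.05,0],0,-1],
    [[0,0,0],0,-1]
  ]
}}

```text
t: 9.73
eef_pos: [545.7, 99.9, 261.5]
tcp_rot: [3.142, 0.001, -3.113]
ft_force: [5.3, -1.0, -1.8]
opening: 0.101
grip_force: 30.0
```

>>> {"op": "move_arm", "data": {
  "commands": [
    [[-0.001,0.04,0],0,-1],
    [[-0.001,0.03,0],0,-1],
    [[0,0,0],0,-1]
  ]
}}

```text
t: 9.98
eef_pos: [545.6, 101.9, 261.5]
tcp_rot: [3.142, 0.001, -3.114]
ft_force: [4.8, -2.0, -1.1]
opening: 0.104
grip_force: 30.0
```

>>> {"op": "move_arm", "data": {
  "commands": [
    [[-0.001,0.035,0],0,-1],
    [[0,0,0],0,-1]
  ]
}}

```text
t: 10.15
eef_pos: [545.1, 103.2, 261.3]
tcp_rot: [3.141, -0.001, -3.114]
ft_force: [0.3, 1.2, -1.4]
opening: 0.101
grip_force: 30.0
```

>>> {"op": "move_arm", "data": {
  "commands": [
    [[-0.001,0.035,0],0,-1],
    [[0,0,0],0,-1]
  ]
}}

```text
t: 10.32
eef_pos: [544.9, 104.2, 261.2]
tcp_rot: [3.141, -0.002, -3.114]
ft_force: [-0.2, -0.3, -1.5]
opening: 0.104
grip_force: 30.0
```

>>> {"op": "move_arm", "data": {
  "commands": [
    [[-0.001,0.035,0],0,-1],
    [[0,0,0],0,-1]
  ]
}}

```text
t: 10.48
eef_pos: [545.2, 105.2, 261.3]
tcp_rot: [3.142, -0.001, -3.114]
ft_force: [0.0, 0.7, -1.0]
opening: 0.106
grip_force: 30.0
```

The sideways force has vanished, so the tooth snapped out behind the band. Now I seek the shoulder.

>>> {"op": "move_arm", "data": {
  "commands": [
    [[-0.001,0.03,0],0,-1],
    [[0,0,0],0,-1]
  ]
}}

```text
t: 10.65
eef_pos: [545.2, 105.6, 261.3]
tcp_rot: [-3.141, -0.001, -3.113]
ft_force: [-0.7, -5.1, -1.3]
opening: 0.108
grip_force: 30.0
```

>>> {"op": "move_arm", "data": {
  "commands": [
    [[-0.001,0.02,0],0,-1],
    [[0,0,0],0,-1]
  ]
}}

```text
t: 10.82
eef_pos: [545.2, 105.8, 261.3]
tcp_rot: [-3.14, -0.001, -3.113]
ft_force: [-1.3, -9.6, -0.6]
opening: 0.103
grip_force: 30.0
```

Shoulder met at about 9 N, so the band is home. I ease off, release the ear, rise and move over the key.

>>> {"op": "move_arm", "data": {
  "commands": [
    [[0,-0.015,0],0,-1],
    [[0,0,0],0,-0.7],
    [[0,0,0],0,-0.4],
    [[0,0,0],0,-0.4],
    [[0,0,0],0,-0.4],
    [[0,0,0.3],0,-0.4],
    [[0,0,0.8],0,-0.4],
    [[0,0,0.9],0,-0.4],
    [[0,0,0.6],0,-0.4],
    [[-0.5,0,0],0,-0.4],
    [[-0.8,-0.03,0],0,-0.4],
    [[-0.8,-0.04,0],0,-0.4],
    [[-0.4,0,0],0,-0.4],
    [[0,0,0],0,-0.4]
  ]
}}

```text
t: 11.98
eef_pos: [468.3, 104.1, 340.3]
tcp_rot: [3.141, -0.001, -3.113]
ft_force: [1.0, 0.3, 0.4]
opening: 0.301
grip_force: 0.0
```

```bash
python3 look.py a4; python3 rel.py a4 505.1 104.5 73 .028;python3 - <<'E'
import cv2,pickle
from h import *
T,S,s=pickle.load(open("a4.pkl","rb"))
e=s["eef_pos"];q=proj([[e[0],e[1],e[2]-190],[470.2,103.6,118]],S);print(q)
im=cv2.resize(S["image"][230:335,280:420,::-1],(800,600),interpolation=cv2.INTER_CUBIC)
for u in q: cv2.circle(im,tuple(int(v) for v in (u-[280,230]+.5)*5.714),4,(0,255,0),-1)
cv2.imwrite("pics/a4c.png",im)
E
```

```text
12.0833 [470.7 104.1 340.3] [ 3.1414e+00  1.6000e-03 -3.1135e+00] [-0.7  0.1  0.9] [0.03 0.   0.  ] 0.296409220363063
1610.0 462.4980392156863
band x,z [509.26  60.03] 100.29199538638986 nominal 232.01580930411382
from key [463.47  28.6    1.41] 1.0
[[336.15432198 299.79000746]
 [335.95487789 310.25573263]]
```

View pics/a4c.png

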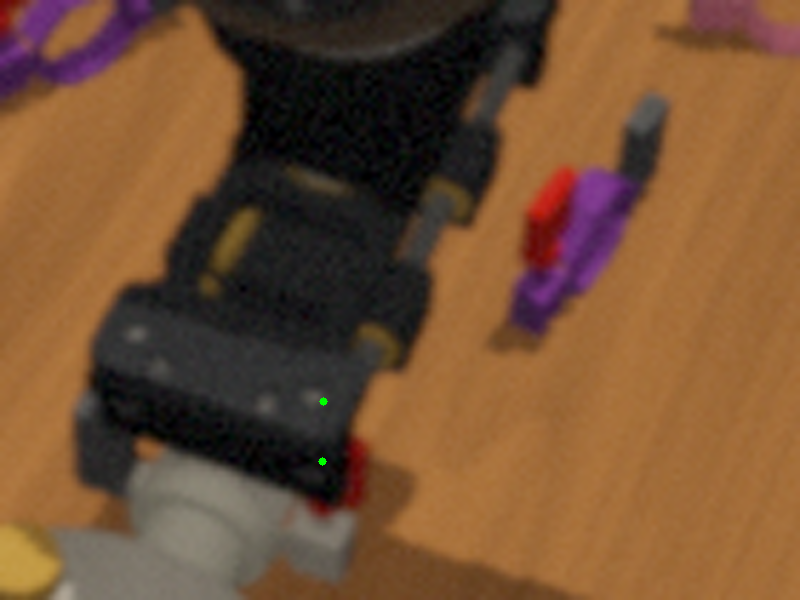

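The gripper body hides the key, so I move away briefly for a clear look.

>>> {"op": "move_arm", "data": {
  "commands": [
    [[0,-0.8,0.9],0,-0.4],
    [[0,-1,0.9],0,-0.4],
    [[0,-1,0.9],0,-0.4],
    [[0,-1,0.9],0,-0.4],
    [[0,0,0],0,-0.4],
    [[0,0,0],0,-0.4]
  ]
}}

```text
t: 12.58
eef_pos: [471.0, -11.3, 448.7]
tcp_rot: [-3.141, 0.003, -3.116]
ft_force: [-0.4, 0.1, -0.3]
opening: 0.3
grip_force: 0.0
```

```bash
python3 look.py a5; python3 - <<'E'
import pickle
from h import *
T,S,s=pickle.load(open("a5.pkl","rb"))
h=hsv(S);red=(((h[...,0]<6)|(h[...,0]>172))&(h[...,1]>150)&(h[...,2]>50)).astype(float)
x0=470.2;y0=103.6
k=proj([[x0,y0,118]],S)[0].round().astype(int);roi=(k[0]-17,k[1]-17,34,34)
for z in(117,118,119):
  v,c=fit(lambda x,y,a:box(x,y,a,26,8,z-15,z+15),[x0,y0,0.],[(S,red,np.ones((480,640)),roi)]);print(z,v.round(3),round(c,3))
im=cv2.resize(S["image"][230:335,280:420,::-1],(800,600),interpolation=cv2.INTER_CUBIC)
for P,col in((box(x0,y0,.03,26,8,103,133)[0],(0,255,0)),(box(545.2,104.9,.03,20,10,61,103)[0],(255,255,0))):
  for u in proj(P,S): cv2.circle(im,tuple(int(v) for v in (u-[280,230]+.5)*5.714),3,col,-1)
cv2.imwrite("pics/a5c.png",im)
E
```

```text
12.6833 [470.6  -9.8 446.9] [ 3.1412e+00 -8.0000e-04 -3.1140e+00] [ 0.2  1.5 -0.3] [ 0.07  0.   -0.03] 0.3012857738297582
117 [ 4.69232e+02  1.02986e+02 -2.37000e-01] 0.251
118 [ 4.68899e+02  1.03478e+02 -2.03000e-01] 0.252
119 [ 4.68538e+02  1.04178e+02 -1.83000e-01] 0.255
```

View pics/a5c.png

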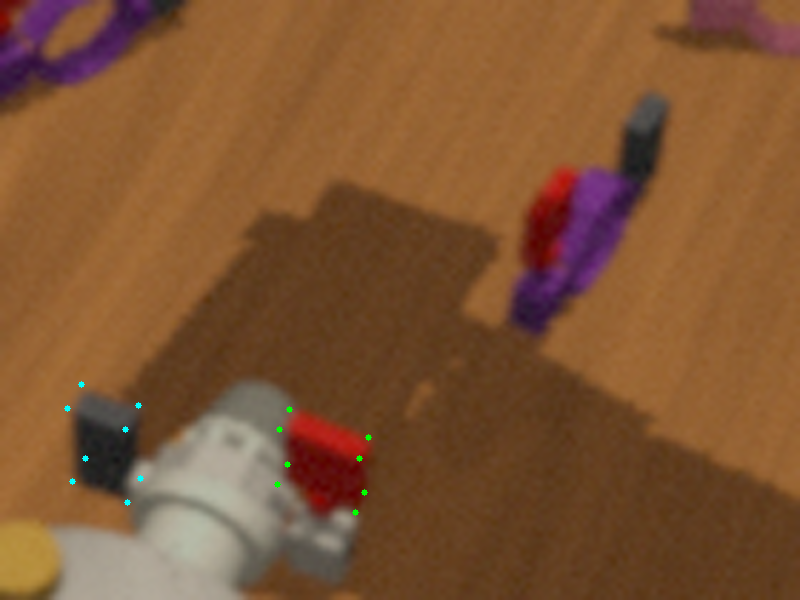

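The side view shows the clamp seated, with ear and key where expected. The key is at (469,103.5), turned slightly clockwise. I go back, align and pinch it.

>>> {"op": "move_arm", "data": {
  "commands": [
    [[0,1,-0.8],-1,-0.4],
    [[-0.04,1,-0.8],0,-0.4],
    [[0,1,-0.8],0,-0.4],
    [[0,0.78,-0.9],0,-0.4],
    [[0,0,-0.3],0,-0.4],
    [[0,0,-0.4],0,-0.4],
    [[0,0,-0.5],0,-0.4],
    [[0,0,-0.5],0,-0.4],
    [[0,0,-0.07],0,-0.4],
    [[0,0,0],0,-0.4]
  ]
}}

```text
t: 13.52
eef_pos: [469.1, 103.8, 294.3]
tcp_rot: [-3.141, -0.003, 3.09]
ft_force: [0.1, -1.2, 0.0]
opening: 0.301
grip_force: 0.0
```

>>> {"op": "move_arm", "data": {
  "commands": [
    [[0,0,0],0,-0.6],
    [[0,0,0],0,-0.7],
    [[0,0,0],0,-0.75],
    [[0,0,0],0,-0.8],
    [[0,0,0],0,-0.85],
    [[0,0,0],0,-0.9],
    [[0,0,0],0,-1],
    [[0,0,0],0,-1],
    [[0,0,0],0,-1]
  ]
}}

```text
t: 14.27
eef_pos: [469.2, 103.4, 295.5]
tcp_rot: [3.141, 0.0, 3.09]
ft_force: [-0.1, -1.3, 3.0]
opening: 0.083
grip_force: 30.0
```

```bash
cat > m.py <<'E'
from cell import env
import numpy as np
s=env.state();print({k:np.round(s[k],3).tolist() for k in("t","eef_pos","tcp_rot","ft_force","moment","opening","tau","joints")})
E
python3 m.py
```

```text
{'t': 14.267, 'eef_pos': [469.167, 103.381, 295.547], 'tcp_rot': [3.141, 0.0, 3.09], 'ft_force': [-0.111, -1.258, 3.043], 'moment': [-0.093, 0.023, -0.034], 'opening': 0.083, 'tau': [0.405, -47.115, -15.966, 0.12, 0.037, -0.032], 'joints': [0.079, 0.447, 2.023, 0.0, 0.671, -1.44]}
```

The key is pinched (8 mm opening). I turn it clockwise slowly and log the moment after each batch.

>>> {"op": "move_arm", "data": {
  "commands": [
    [[0,0,0],-0.3,-1],
    [[0,0,0],-0.3,-1],
    [[0,0,0],-0.3,-1],
    [[0,0,0],-0.3,-1],
    [[0,0,0],-0.3,-1],
    [[0,0,0],-0.3,-1],
    [[0,0,0],-0.3,-1],
    [[0,0,0],-0.3,-1],
    [[0,0,0],0,-1]
  ]
}}

```text
t: 15.02
eef_pos: [469.2, 103.6, 295.5]
tcp_rot: [3.141, 0.001, 2.895]
ft_force: [-0.0, 4.4, 5.4]
opening: 0.086
grip_force: 30.0
```

```bash
python3 m.py
```

```text
{'t': 15.017, 'eef_pos': [469.221, 103.562, 295.472], 'tcp_rot': [3.141, 0.001, 2.895], 'ft_force': [-0.031, 4.385, 5.365], 'moment': [0.727, -0.146, 0.185], 'opening': 0.086, 'tau': [-1.931, -46.34, -15.12, -0.511, 0.315, 0.616], 'joints': [0.08, 0.447, 2.022, 0.0, 0.671, -1.245]}
```

>>> {"op": "move_arm", "data": {
  "commands": [
    [[0,0,0],-0.3,-1],
    [[0,0,0],-0.3,-1],
    [[0,0,0],-0.3,-1],
    [[0,0,0],-0.3,-1],
    [[0,0,0],-0.3,-1],
    [[0,0,0],0,-1]
  ]
}}

```text
t: 15.52
eef_pos: [469.2, 103.5, 295.5]
tcp_rot: [3.141, 0.001, 2.775]
ft_force: [-0.7, 3.6, 4.7]
opening: 0.08
grip_force: 30.0
```

```bash
python3 m.py
```

```text
{'t': 15.517, 'eef_pos': [469.213, 103.548, 295.509], 'tcp_rot': [3.141, 0.001, 2.775], 'ft_force': [-0.731, 3.641, 4.749], 'moment': [0.808, -0.22, 0.147], 'opening': 0.08, 'tau': [-1.994, -46.239, -15.133, -0.519, 0.284, 0.625], 'joints': [0.08, 0.447, 2.022, 0.0, 0.671, -1.125]}
```

>>> {"op": "move_arm", "data": {
  "commands": [
    [[0,0,0],-0.25,-1],
    [[0,0,0],-0.25,-1],
    [[0,0,0],-0.25,-1],
    [[0,0,0],-0.25,-1],
    [[0,0,0],0,-1]
  ]
}}

```text
t: 15.93
eef_pos: [469.2, 103.6, 295.5]
tcp_rot: [3.141, 0.0, 2.695]
ft_force: [-0.6, 3.8, 5.9]
opening: 0.081
grip_force: 30.0
```

```bash
python3 m.py
```

```text
{'t': 15.933, 'eef_pos': [469.184, 103.58, 295.491], 'tcp_rot': [3.141, 0.0, 2.695], 'ft_force': [-0.578, 3.762, 5.937], 'moment': [0.862, -0.129, 0.246], 'opening': 0.081, 'tau': [-2.146, -46.145, -15.157, -0.535, 0.244, 0.587], 'joints': [0.08, 0.447, 2.022, 0.0, 0.671, -1.045]}
```

>>> {"op": "move_arm", "data": {
  "commands": [
    [[0,0,0],-0.25,-1],
    [[0,0,0],-0.25,-1],
    [[0,0,0],-0.25,-1],
    [[0,0,0],0,-1]
  ]
}}

```text
t: 16.27
eef_pos: [469.2, 103.6, 295.5]
tcp_rot: [3.141, 0.0, 2.635]
ft_force: [-0.3, 3.2, 6.5]
opening: 0.084
grip_force: 30.0
```

```bash
python3 m.py
```

```text
{'t': 16.267, 'eef_pos': [469.175, 103.554, 295.515], 'tcp_rot': [3.141, 0.0, 2.635], 'ft_force': [-0.276, 3.213, 6.524], 'moment': [0.927, -0.031, 0.272], 'opening': 0.084, 'tau': [-2.211, -46.077, -15.183, -0.531, 0.211, 0.607], 'joints': [0.08, 0.447, 2.022, 0.0, 0.671, -0.985]}
```

```bash
cat > av.py <<'E'
from cell import env,read_camera
import numpy as np
M=[];F=[];U=[]
for i in range(8):
    read_camera("top");s=env.state();M.append(s["moment"]);F.append(s["ft_force"]);U.append(s["tau"][5])
print(round(s["t"],2),round(s["tcp_rot"][2],3),"M",np.mean(M,0).round(3),"sd",np.std(M,0)[2].round(3),"F",np.mean(F,0).round(2),"tau6",np.mean(U).round(3))
E
python3 av.py
```

```text
16.67 2.636 M [ 0.839 -0.07   0.266] sd 0.016 F [-0.21  3.89  6.12] tau6 0.26
```

>>> {"op": "move_arm", "data": {
  "commands": [
    [[0,0,0],-0.25,-1],
    [[0,0,0],-0.25,-1],
    [[0,0,0],-0.25,-1],
    [[0,0,0],0,-1]
  ]
}}

```text
t: 17.0
eef_pos: [469.2, 103.6, 295.5]
tcp_rot: [3.141, 0.0, 2.575]
ft_force: [-0.5, 4.7, 6.5]
opening: 0.081
grip_force: 30.0
```

```bash
python3 av.py
```

```text
17.4 2.576 M [ 0.873 -0.032  0.262] sd 0.01 F [-0.37  4.18  6.16] tau6 0.28
```

>>> {"op": "move_arm", "data": {
  "commands": [
    [[0,0,0],-0.25,-1],
    [[0,0,0],-0.25,-1],
    [[0,0,0],-0.25,-1],
    [[0,0,0],0,-1]
  ]
}}

```text
t: 17.73
eef_pos: [469.2, 103.6, 295.5]
tcp_rot: [3.141, 0.0, 2.515]
ft_force: [-0.4, 3.3, 6.6]
opening: 0.085
grip_force: 30.0
```

```bash
python3 av.py
```

```text
18.13 2.516 M [ 0.868 -0.024  0.293] sd 0.027 F [-0.48  4.04  6.18] tau6 0.302
```

>>> {"op": "move_arm", "data": {
  "commands": [
    [[0,0,0],-0.25,-1],
    [[0,0,0],-0.25,-1],
    [[0,0,0],-0.25,-1],
    [[0,0,0],0,-1]
  ]
}}

```text
t: 18.47
eef_pos: [469.1, 103.6, 295.5]
tcp_rot: [3.141, 0.0, 2.455]
ft_force: [-0.3, 4.6, 6.9]
opening: 0.081
grip_force: 30.0
```

```bash
python3 av.py
```

```text
18.87 2.456 M [0.851 0.019 0.284] sd 0.03 F [-0.7   3.97  6.5 ] tau6 0.325
```

```bash
sed -i 's/^print.*/&\nprint(np.round(U,3),np.round(np.array(M)[:,2],3))/' av.py
```

>>> {"op": "move_arm", "data": {
  "commands": [
    [[0,0,0],-0.25,-1],
    [[0,0,0],-0.25,-1],
    [[0,0,0],0,-1]
  ]
}}

```text
t: 19.12
eef_pos: [469.1, 103.6, 295.5]
tcp_rot: [3.141, 0.0, 2.415]
ft_force: [-0.9, 3.9, 6.0]
opening: 0.083
grip_force: 30.0
```

```bash
python3 av.py
```

```text
19.52 2.416 M [0.845 0.046 0.318] sd 0.033 F [-0.8   4.04  6.29] tau6 0.34
[0.479 0.357 0.322 0.314 0.313 0.312 0.312 0.312] [0.299 0.334 0.349 0.372 0.334 0.283 0.265 0.311]
```

>>> {"op": "move_arm", "data": {
  "commands": [
    [[0,0,0],-0.25,-1],
    [[0,0,0],-0.25,-1],
    [[0,0,0],0,-1]
  ]
}}

```text
t: 19.77
eef_pos: [469.1, 103.6, 295.5]
tcp_rot: [3.141, 0.0, 2.375]
ft_force: [-1.1, 4.5, 7.1]
opening: 0.083
grip_force: 30.0
```

```bash
python3 av.py
```

```text
20.17 2.376 M [0.862 0.048 0.337] sd 0.026 F [-1.01  4.44  6.69] tau6 0.355
[0.494 0.372 0.337 0.329 0.328 0.327 0.327 0.327] [0.352 0.318 0.299 0.362 0.299 0.373 0.349 0.346]
```

>>> {"op": "move_arm", "data": {
  "commands": [
    [[0,0,0],-0.25,-1],
    [[0,0,0],-0.15,-1],
    [[0,0,0],0,-1]
  ]
}}

```text
t: 20.42
eef_pos: [469.1, 103.6, 295.5]
tcp_rot: [3.141, 0.0, 2.344]
ft_force: [-1.1, 4.2, 7.0]
opening: 0.08
grip_force: 30.0
```

```bash
python3 av.py
```

```text
20.82 2.345 M [0.855 0.077 0.332] sd 0.036 F [-0.99  4.33  6.43] tau6 0.37
[0.459 0.381 0.359 0.354 0.353 0.352 0.352 0.352] [0.306 0.357 0.318 0.31  0.382 0.282 0.314 0.385]
```

The resistance has risen about 0.11 N m above free, which means a jaw force of roughly 11 N. I let go and back away.

>>> {"op": "move_arm", "data": {
  "commands": [
    [[0,0,0],0,-0.78],
    [[0,0,0],0,-0.7],
    [[0,0,0],0,-0.6],
    [[0,0,0],0,-0.6],
    [[0,0,0],0,-0.6],
    [[0,0,0.2],0,-0.6],
    [[0,0,0.6],0,-0.6],
    [[0,0,0.9],0,-0.6],
    [[0,-0.8,0.9],0,-0.6],
    [[0,-1,0.9],0,-0.6],
    [[0,-1,0.9],0,-0.6],
    [[0,-1,0.9],0,-0.6],
    [[0,0,0],0,-0.6],
    [[0,0,0],0,-0.6],
    [[0,0,0],0,-0.6]
  ]
}}

```text
t: 22.07
eef_pos: [468.8, -10.4, 454.0]
tcp_rot: [-3.141, -0.001, 2.345]
ft_force: [1.0, 0.6, -0.0]
opening: 0.198
grip_force: 0.0
```

```bash
python3 look.py a6; python3 - <<'E'
import pickle
from h import *
A=pickle.load(open("a5.pkl","rb"))[1];B=pickle.load(open("a6.pkl","rb"))[1]
f=lambda S:cv2.resize(S["image"][270:350,270:360,::-1],(400,356),interpolation=cv2.INTER_CUBIC)
cv2.imwrite("pics/a6c.png",np.hstack([f(A),f(B)]))
E
```

```text
22.1667 [469.   -9.9 453.5] [-3.1406e+00 -1.6000e-03  2.3463e+00] [-0.2 -0.2 -0.2] [0.01 0.03 0.01] 0.20142614068987963
```

View pics/a6c.png

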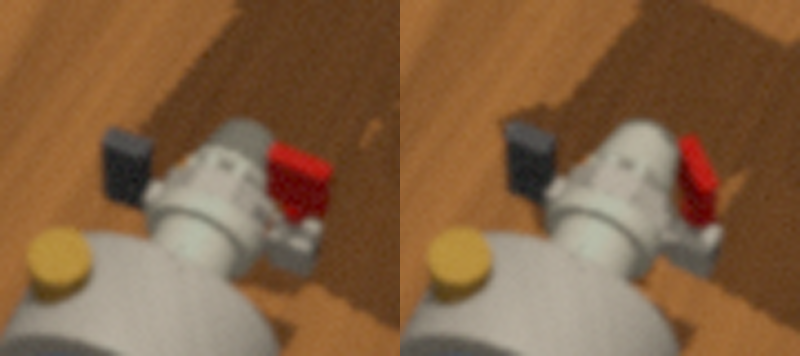

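The side crop shows the clamp still against the flange, the ear in place (530,160), and the red key turned (697,180). Nothing else has moved, so I hand it in.

```bash
python3 -c "
from cell import env
print(env.job_done())"
```

```text
the job is handed in; nothing more can be done
None
```

The clamp is home on the stub and let go, with the jaw grip estimated at 11–12 N from the turning resistance (not measured directly); I handed the job in at about 22 s, and no verdict came back.

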